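# Show a marked pinion shaft to the bench magnifier

### The job

Draw the pinion shaft with the red paint band up out of its compartment in the wooden carry box, turn it level and bring its toothed end under the lens of the bench magnifier, teeth below the middle of the glass and about 12 cm beneath it, so that the flanks can be checked for nicks. Finish while still holding it there, level and still, gripped by the plain shaft with the fingers off the teeth. Do not bump the magnifier or the carry box and its hand bar with the robot, let the shaft strike the magnifier, or disturb the other shafts and things on the bench.

Things in the scene. Friction and masses are not known exactly. Their poses are not given: they have to be found in the camera images.
- shaft_mid (a point): Half-way point of the wanted shaft, 90 mm from either end: steel, 180 mm long, about 0.4 kg, red paint band 130-152 mm from the toothed end, red top face. From the toothed end: pinion 36 mm across, 24 mm long; plain journal of 16 mm diameter to 155 mm; the rest 12 mm. Stands on its pinion, upright, in a front-row (robot-side) compartment. z axis: from pinion to red end.
- pinion (a point): Centre of the pinion (toothed part) of the wanted shaft, on the axis, 12 mm from the toothed end and 78 mm from shaft_mid. z axis along the shaft, away from the toothed end.
- lens (a point): Centre of the magnifier's level lens, 350 mm above the table, z up. Lens 127 mm across, in a white ring-light head 166 mm across, from 17 mm below to 14 mm above the lens centre. Along this point's x axis an arm of rods leaves the head and comes down, 235 mm from the lens centre, to a post and round foot (160 mm across); the other three sides are open. Fixed.
- carrier: Dark wooden carry box, fixed, 134 mm (x) by 347 mm (y) by 58 mm high, walls and floor 5 mm; origin under its middle, x away from the robot. Two rows of seven compartments, about 60 by 44 mm; front row's centres at x = -32 mm. At mid-end uprights (24 mm wide) carry a 22 mm round hand bar along y over the box's middle, axis 288 mm up. Nothing tall stands in the compartments either side of the wanted shaft.
- shaft_a_mid (a point): Half-way point of a bystander: steel shaft with a brass gear, 172 mm long, 16 mm in diameter, upright in the front row of the carry box.
- shaft_b_mid (a point): Half-way point of a bystander: dark shaft with a dark gear, 165 mm long, 14 mm in diameter, upright in the front row of the carry box.
- shaft_c_mid (a point): Half-way point of a bystander: steel shaft, 135 mm long, upright in the back row of the carry box.
- shaft_d_mid (a point): Half-way point of a bystander: dark shaft with a brass gear, 120 mm long, upright in the back row of the carry box.
- master_gear: Bystander: steel master gear lying flat on the table, 72 mm across, 26 mm high; origin at the centre of its underside.
- cleaner: Bystander: white plastic bottle with a red cap, 56 mm across, 150 mm high, standing; origin at the centre of its underside.
- spanner: Bystander: spanner lying flat on the table to the side; origin on its underside.
Things that resemble listed ones, but are neither listed nor needed, are in the scene too. Leave any green or purple look-alike of the part that bears shaft_mid alone.

How it is judged:
On the way:
1. the marked shaft is drawn up out of its compartment, its toothed end clear above the box walls and touching the box no more (height (world z) of pinion above 0.08 m and contact force between pinion_shaft and carrier below 0.1 N and contact force between pinion_shaft and the fingers above 1 N), for 0.1 s.
At the end, for the whole second after the job is handed in: Held in the fingers alone by the plain shaft (grasp at least 40 mm from the pinion's centre), the marked shaft is level within 15 degrees and still, its pinion's centre within 30 mm sideways of the lens centre and 80 to 160 mm below it, touching neither magnifier nor carry box (angle between shaft_mid's own z axis and vertical between 1.309 and 1.833 rad and horizontal distance between pinion and lens below 0.03 m and z of pinion in the frame of lens between -0.16 and -0.08 m and distance between the grasp point and pinion above 0.04 m and contact force between pinion_shaft and the fingers above 2 N and contact force between pinion_shaft and magnifier below 0.1 N and contact force between pinion_shaft and carrier below 0.1 N and linear speed of pinion_shaft below 0.02 m/s and angular speed of pinion_shaft below 0.15 rad/s); the arm keeps its last pose, push and grip.
It fails at once if the robot or the shaft strikes the magnifier (over 3 N) (contact force between any of the arm, the fingers, pinion_shaft and magnifier above 3 N).
It fails at once if the robot strikes the carry box (over 5 N) (contact force between any of the arm, the fingers and carrier above 5 N).
It fails at once if another shaft is pushed over or shifted by more than 20 mm (distance of any of shaft_a_mid, shaft_b_mid, shaft_c_mid, shaft_d_mid from where it was at the start of the episode above 0.02 m).
It fails at once if the master gear, the bottle or the spanner is shifted by more than 20 mm (distance of any of master_gear, cleaner, spanner from where it was at the start of the episode above 0.02 m).
It also fails if it takes over 48 s, if anything falls off the work surface, if the arm or the gripper's body presses on something with over 40 N, if the wrist force passes 120 N, or if a joint passes its speed limit or range.

### The arm

A 6-joint arm with a two-finger parallel gripper is mounted at the origin on the work surface. World frame = base frame: x ahead of the robot, y to its left, z up, the work surface at z = 0. Lengths are in m, angles in rad, forces in N, time in s.
With the tool pointing down it reaches from about 0.325 to 0.775 m from the base axis. Payload 5.5 kg.
Tool frame: the origin (TCP) lies midway between the tips of the shut fingers; the grasp point (between the pads) lies 19 mm behind it; y points along the fingers, x is the direction in which the jaws open and shut, and the axes are right-handed (so a half turn about y gives the same grasp; the last joint's range is limited). The gripper opens to 85 mm and grips with 20 to 120 N. Pads are 22 mm wide; open, the fingers measure 114 mm over their backs; the gripper's body (76 mm by 85 mm) begins 54 mm behind the grasp point. The pads swing forward as they close: fully open they stand 13 mm farther back than shut.
Start: joints at [-1.272, 0.091, 1.231, -0, 1.82, -0.057], TCP at [0.209, -0.562, 0.231] pointing down, gripper open.
Joint ranges: [-2.87, 2.87], [-0.86, 2.18], [0.17, 2.46], [-1.51, 4.65], [0.06, 2.69], [-2.65, 2.65]. Speed limits (rad/s): [2.57, 2.57, 3.01, 3.14, 3.14, 3.14].

### API

Orientations are given as [roll, pitch, yaw] about the fixed x, y, z axes, in that order (R = Rz(yaw) Ry(pitch) Rx(roll)).
In Python, from workcell import telemetry, camera, camera_params, robot, spot_in gives the robot as it stands.
- The arm moves only by the shell command python3 -m creep 'ROWS' [OPENING]. ROWS is JSON, a list of rows, each an object with "offset": the shift along the world's x, y, z in m, a list of three; "twist": the turn, a rotation vector about the world's x, y, z in degrees, a list of three. A call has 1 to 20 rows; each row shifts and turns the commanded pose from where the row before left it; what a row does not reach is not made up. A row lasts 1/8 s, in which the tool goes at most 62.5 mm and 10.7 degrees, less where a joint would pass 70% of its speed; a pose out of reach is approached as far as the arm can. A call is refused whole if a number of a shift passes 0.0625 or a number of a turn 10.7, either way. A call with a gripper value outside its range is refused whole. OPENING is the opening, from 0 (shut) to 1 (fully open), set as the call begins (- or left out, the last holds). The fingers move at their own pace and stop on an object; the grip force is fixed at half the most. Time passes only in rows, so rows that do not move let the fingers close. It gives the time, the measured TCP pose, the force and the opening at its end, in the units of the state.
- telemetry.state(): the state, without advancing time (a new reading comes with each control period).
- camera(name): name is "side" or "top" or "wrist"; returns the picture (420x560x3 uint8, red, green, blue); there is no depth.
- camera_params(name): a dict with "mtx" (3x3 intrinsics, pixels), "R" (3x3) and "t" (3): a world point X has camera coordinates R X + t; the wrist camera has in their place "tool_from_camera" (4x4, takes a point from camera to tool coordinates, whose origin is the TCP and whose axes are the tool frame's). Camera axes: x right, y down, z forward; pixel columns grow to the right and rows downward; lengths in m; the calibration is good to about 2 mm. A picture is of the moment at which its call begins: read the wrist's pose just before it. camera_params takes no time and is no camera call.
- robot.finish_job(): hands the job in, once; it reports no verdict.
Trained networks look in the newest picture that a camera, given by its name, has taken for a name from the list of things; names that differ only in an ending like _2 or _b are one class to them, and where a whole thing is asked for, a point or a joint stands for the part that bears it (a point fixed in the world has none). Each returns a list of dicts, best first, with "p" (0 to 1); they miss things now and then, are a little off and sometimes report something else, mostly with a low value. They report only what shows in the picture. A call takes as long as a camera call. They do not tell look-alikes from the thing itself.
- spot_in(name, camera): "centre" ([x, y, z] in m, in the coordinates of the camera as it stood for that picture, good to about 4 mm: the middle of the surface that is visible of it).
The state is a dict: "time": time; "joint_pos": joint angles; "dq": joint speeds; "joint_efforts": joint torques, N m; "tool_pos": TCP position; "orientation": TCP orientation; "force": force on the tool from outside, world axes, zero at the start; "moment": the same for the moment, N m; "gripper_width": finger opening in m.
Only numpy, scipy, OpenCV 4.12 (cv2) and the standard library are available. Lean on these libraries where they do the work, as an engineer would, in place of code of your own. Each camera call takes 0.05 s, during which the arm holds its last target. There are 200 camera calls.

## Working session

There is one attempt and no reset: what is moved stays moved. The work goes in short steps, Python scripts to look and compute and a shell command to move; the robot and the scene stay as the last step left them, time stands still between calls to the robot, and variables do not carry over. Pictures are saved under pics/ and viewed, about 8 in all and at most 12, crops included, and the job is handed in when it is done.

```bash
mkdir -p pics; cat > h.py <<'E'
import numpy as np, cv2
from workcell import telemetry, camera, camera_params, robot, spot_in
from scipy.spatial.transform import Rotation as Rot
def cw(cam,p):
    P=camera_params(cam)
    if cam=="wrist":
        s=telemetry.state(); T=np.array(P["tool_from_camera"]); q=T[:3,:3]@p+T[:3,3]
        return Rot.from_euler("xyz",s["orientation"]).as_matrix()@q+s["tool_pos"]
    return np.array(P["R"]).T@(np.array(p)-P["t"])
def px(cam,X):
    P=camera_params(cam); c=np.array(P["R"])@X+P["t"]; u=np.array(P["mtx"])@c; return u[:2]/u[2]
def ray(cam,uv):
    P=camera_params(cam); R=np.array(P["R"]); d=R.T@np.linalg.solve(np.array(P["mtx"]),[*uv,1.]); return -R.T@np.array(P["t"]),d
def tri(uv1,uv2,c1="side",c2="top"):
    (a,d),(b,e)=ray(c1,uv1),ray(c2,uv2); s=np.linalg.lstsq(np.c_[d,-e],b-a,rcond=None)[0]
    p,q=a+s[0]*d,b+s[1]*e; return (p+q)/2,np.linalg.norm(p-q)
def save(n,im): cv2.imwrite("pics/"+n,im[:,:,::-1])
E
python3 - <<'E'
from h import *
np.set_printoptions(precision=3,suppress=True)
print(telemetry.state())
ims=[]
for c in("side","top"):
    im=camera(c); save(c+"0.png",im); ims.append(im)
    print(c,ray(c,(280,210)))
    for n in("shaft_mid","pinion","lens","carrier","shaft_a_mid","shaft_c_mid","master_gear","cleaner","spanner"):
        for r in spot_in(n,c)[:4]:
            X=cw(c,r["centre"]); print(n,round(r["p"],2),X,px(c,X).astype(int))
E
```

```text
{'time': 0.0, 'joint_pos': array([-1.272,  0.092,  1.232,  0.   ,  1.82 , -0.057]), 'dq': array([-0.   ,  0.003, -0.001,  0.   ,  0.001, -0.001]), 'joint_efforts': array([  0.   , -45.874, -41.802,  -0.   ,   0.012,   0.   ]), 'tool_pos': array([ 0.209, -0.562,  0.23 ]), 'orientation': array([-1.571,  0.002, -1.215]), 'force': array([-0.438,  0.581,  0.116]), 'moment': array([-0.059, -0.019, -0.003]), 'gripper_width': 0.08560745533189713}
side (array([ 0.07 , -1.063,  0.879]), array([ 0.376,  0.784, -0.494]))
shaft_mid 0.88 [0.617 0.037 0.067] [285 240]
shaft_mid 0.66 [0.693 0.038 0.126] [306 218]
shaft_mid 0.52 [ 0.636 -0.098  0.11 ] [312 248]
pinion 0.67 [0.697 0.039 0.127] [307 218]
pinion 0.61 [ 0.632 -0.097  0.114] [311 248]
pinion 0.52 [0.616 0.033 0.068] [286 240]
lens 0.68 [0.697 0.15  0.351] [290 141]
carrier 0.72 [ 0.637 -0.241  0.05 ] [338 292]
shaft_a_mid 0.79 [ 0.602 -0.285  0.104] [336 289]
shaft_c_mid 0.45 [ 0.69  -0.151  0.095] [337 256]
master_gear 0.58 [0.477 0.019 0.02 ] [249 267]
cleaner 0.68 [0.505 0.508 0.102] [204 182]
spanner 0.55 [ 0.572 -0.523  0.008] [381 386]
spanner 0.34 [0.504 0.51  0.101] [204 182]
top (array([ 0.42 , -0.015,  1.48 ]), array([ 0.111,  0.007, -0.994]))
shaft_mid 0.47 [0.614 0.037 0.025] [268 201]
pinion 0.63 [0.691 0.041 0.038] [266 179]
pinion 0.61 [0.607 0.038 0.025] [267 203]
pinion 0.55 [ 0.629 -0.085  0.037] [302 196]
lens 0.89 [0.638 0.164 0.358] [217 177]
carrier 0.88 [ 0.645 -0.204  0.041] [335 191]
shaft_a_mid 0.15 [ 0.688 -0.146  0.026] [318 180]
shaft_c_mid 0.39 [ 0.688 -0.147  0.026] [318 180]
master_gear 0.7 [0.46  0.031 0.016] [270 244]
cleaner 0.78 [0.501 0.509 0.096] [127 233]
spanner 0.67 [ 0.57  -0.515  0.005] [420 212]
```

```bash
python3 - <<'E'
import cv2
a=cv2.imread("pics/side0.png")[110:350,180:440];cv2.imwrite("pics/s1.png",cv2.resize(a,None,fx=2.5,fy=2.5,interpolation=2))
b=cv2.imread("pics/top0.png")[130:280,180:440];cv2.imwrite("pics/t1.png",cv2.resize(b,None,fx=3,fy=3,interpolation=2))
E
```

```text
(no output)
```

View pics/s1.png

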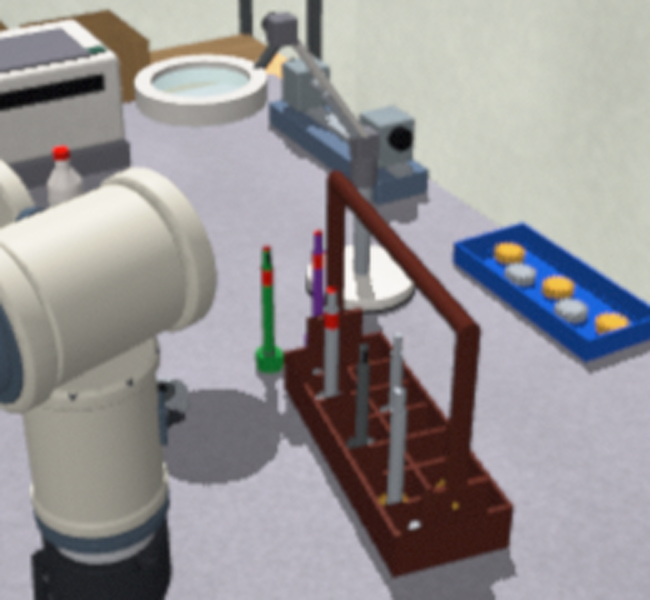

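View pics/t1.png

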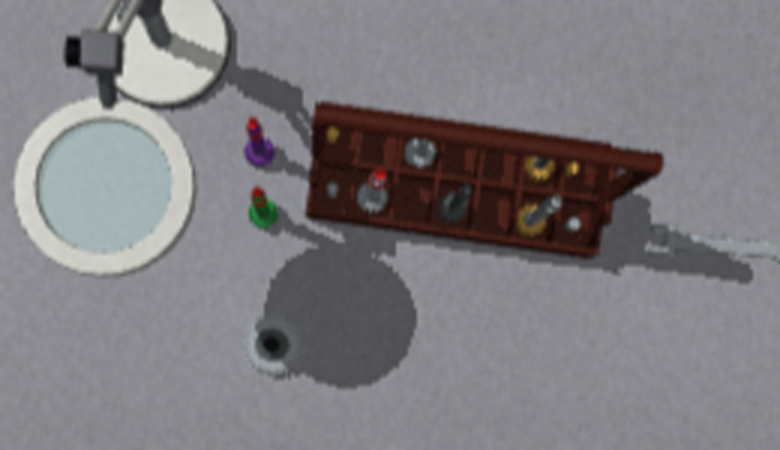

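The target candidates in side-camera pixels are green (287,230), purple (307,222), and the steel shaft with a red band in the box's front row (312,246). I choose the steel one, because it is uncoloured and stands in a compartment. In the top view it is at (305,193), with its red top at (306,189).

```bash
python3 - <<'E'
from h import *
np.set_printoptions(precision=3,suppress=True)
S=lambda u,v:(180+u/2.5,110+v/2.5); T=lambda u,v:(180+u/3,130+v/3)
print("top",tri(S(331,291),T(379,175)))
print("lens",tri(S(201,87),T(105,185)))
print("bottle",tri(S(62,152),(127,233)))
def onz(c,uv,z): o,d=ray(c,uv); return o+d*(z-o[2])/d[2]
print("lens top z.35",onz("top",T(105,185),.35),"side",onz("side",S(201,87),.35))
print("shaft top z.185",onz("top",T(379,175),.185),onz("side",S(331,291),.185))
for p in((308,215),(597,255)): print("box",onz("top",T(*p),.058))
print("green,purp",onz("top",T(259,194),.18),onz("top",T(254,126),.18))
print("b,a top",onz("top",T(465,192),.17),onz("top",T(553,203),.177),"side",onz("side",S(364,347),.17),onz("side",S(399,391),.177))
P=camera_params("wrist");print(P)
im=cv2.imread("pics/side0.png")[215:285,285:355]; cv2.imwrite("pics/c1.png",cv2.resize(im,None,fx=8,fy=8,interpolation=2))
E
```

```text
top (array([ 0.636, -0.093,  0.184]), np.float64(0.004484079012023111))
lens (array([0.601, 0.173, 0.352]), np.float64(0.0030297483216653234))
bottle (array([0.501, 0.488, 0.159]), np.float64(0.004851349701642733))
lens top z.35 [0.6   0.174 0.35 ] side [0.604 0.176 0.35 ]
shaft top z.185 [ 0.634 -0.092  0.185] [ 0.638 -0.094  0.185]
box [ 0.609 -0.015  0.058]
box [ 0.558 -0.352  0.058]
green,purp [0.616 0.037 0.18 ] [0.69  0.042 0.18 ]
b,a top [ 0.617 -0.185  0.17 ] [ 0.603 -0.279  0.177] side [ 0.624 -0.191  0.17 ] [ 0.608 -0.284  0.177]
{'mtx': array([[351.426,   0.   , 272.725],
       [  0.   , 351.426, 209.243],
       [  0.   ,   0.   ,   1.   ]]), 'tool_from_camera': array([[ 1.   , -0.   , -0.   ,  0.001],
       [ 0.   , -0.258,  0.966, -0.143],
       [-0.   , -0.966, -0.258,  0.066],
       [ 0.   ,  0.   ,  0.   ,  1.   ]])}
```

View pics/c1.png

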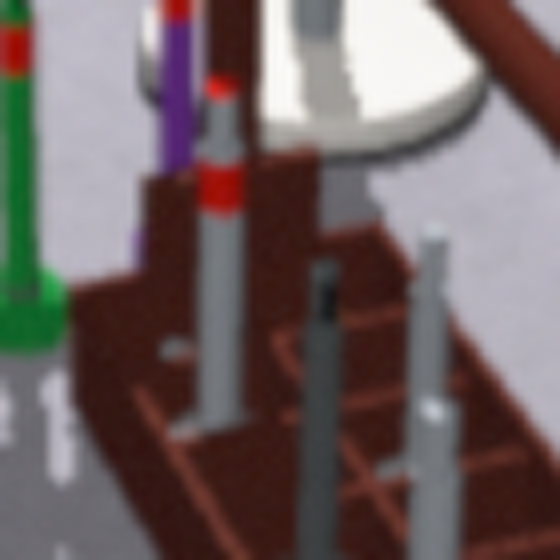

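The crop confirms a plain steel shaft with a red band and red top, at (0.636,-0.093). Its top measures 0.184 m against an expected 0.185, and the lens measures 0.352 against 0.350.

Plan:
1. Grasp with the tool tilted 45° down and the jaws horizontal.
2. Lift, then retreat.
3. Roll the tool 180° about its own axis, which brings the shaft level with the pinion forward.

```bash
python3 -m creep '[{"offset":[0.024,0.041,0.006],"twist":[0,0,-2.4]},{"offset":[0.024,0.041,0.006],"twist":[0,0,-2.4]},{"offset":[0.024,0.041,0.006],"twist":[0,0,-2.4]},{"offset":[0.024,0.041,0.006],"twist":[0,0,-2.4]},{"offset":[0.024,0.041,0.006],"twist":[0,0,-2.4]},{"offset":[0.024,0.041,0.006],"twist":[0,0,-2.4]},{"offset":[0.024,0.041,0.006],"twist":[0,0,-2.4]},{"offset":[0.024,0.041,0.006],"twist":[0,0,-2.4]},{"offset":[0.024,0.041,0.006],"twist":[0,0,-2.4]},{"offset":[0.024,0.041,0.006],"twist":[0,0,-2.4]},{"offset":[0.024,0.041,0.006],"twist":[0,0,-2.4]},{"offset":[0.024,0.041,0.006],"twist":[0,0,-2.4]},{"offset":[0,0,0],"twist":[-1.33,-8.9,0]},{"offset":[0,0,0],"twist":[-1.33,-8.9,0]},{"offset":[0,0,0],"twist":[-1.33,-8.9,0]},{"offset":[0,0,0],"twist":[-1.33,-8.9,0]},{"offset":[0,0,0],"twist":[-1.33,-8.9,0]},{"offset":[0,0,0],"twist":[0,0,0]}]' 1
cat >> h.py <<'E'
def rep():
    s=telemetry.state(); R=Rot.from_euler("xyz",s["orientation"]).as_matrix()
    print("t",s["time"],"tcp",s["tool_pos"],"q",s["joint_pos"],"F",s["force"],"w",s["gripper_width"]); print("x",R[:,0],"y",R[:,1],"z",R[:,2])
    return s,R
def wpx(X):
    s=telemetry.state(); R=Rot.from_euler("xyz",s["orientation"]).as_matrix(); P=camera_params("wrist"); T=np.array(P["tool_from_camera"])
    c=T[:3,:3].T@(R.T@(np.array(X)-s["tool_pos"])-T[:3,3]); u=np.array(P["mtx"])@c; return u[:2]/u[2]
np.set_printoptions(precision=3,suppress=True)
E
python3 - <<'E'
from h import *
rep(); im=camera("wrist")
for X,c in(((.636,-.093,.185),(0,255,0)),((.636,-.093,.10),(0,255,255))):
    u=wpx(X); print(u); cv2.circle(im,tuple(u.astype(int).tolist()),4,c,1)
save("w1.png",im)
E
```

```text
time: 3.25
tool_pos: [0.5029, -0.0713, 0.2988]
orientation: [-0.799, -0.0, -1.718]
force: [-0.1, -0.3, -0.1]
gripper_width: 0.0853
t 3.25 tcp [ 0.503 -0.071  0.299] q [-0.261 -0.854  2.002  0.084  1.226  1.461] F [-0.133 -0.332 -0.098] w 0.0853424543017915
x [-0.147 -0.989  0.   ] y [ 0.69  -0.103 -0.717] z [ 0.709 -0.105  0.697]
[274.146 174.105]
[273.87  217.731]
```

View pics/w1.png

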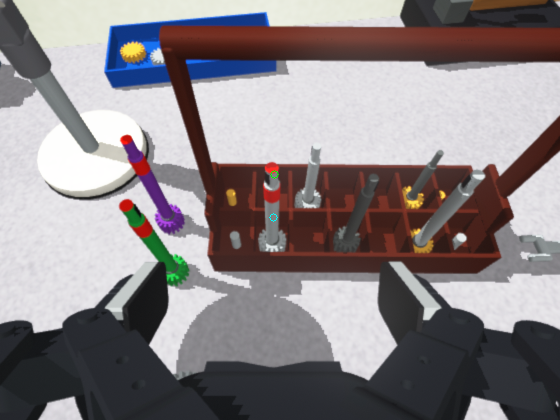

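The wrist view shows the banded shaft at (272,169) to (271,240), within about 2 mm of my prediction, and the jaws straddle its line. Next is the approach.

```bash
python3 -m creep '[{"offset":[0.0105,-0.002,-0.0375],"twist":[0,0,0]},{"offset":[0.0105,-0.002,-0.0375],"twist":[0,0,0]},{"offset":[0.0105,-0.002,-0.0375],"twist":[0,0,0]},{"offset":[0.0105,-0.002,-0.0375],"twist":[0,0,0]},{"offset":[0.0129,-0.002,-0.0078],"twist":[0,0,0]},{"offset":[0.0129,-0.002,-0.0078],"twist":[0,0,0]},{"offset":[0.0129,-0.002,-0.0078],"twist":[0,0,0]},{"offset":[0.0129,-0.002,-0.0078],"twist":[0,0,0]},{"offset":[0.0129,-0.002,-0.0078],"twist":[0,0,0]},{"offset":[0.0129,-0.002,-0.0078],"twist":[0,0,0]},{"offset":[0.0129,-0.001,-0.0078],"twist":[0,0,0]},{"offset":[0.0129,-0.001,-0.0078],"twist":[0,0,0]},{"offset":[0,0,0],"twist":[0,0,0]},{"offset":[0,0,0],"twist":[0,0,0]}]' 1
python3 - <<'E'
from h import *
rep(); im=camera("wrist")
for z in(.185,.10):
    u=wpx((.636,-.093,z)); print(u); cv2.circle(im,tuple(u.astype(int).tolist()),4,(0,255,0),1)
save("w2.png",im)
E
```

```text
time: 5.05
tool_pos: [0.649, -0.0933, 0.0944]
orientation: [-0.789, -0.001, -1.718]
force: [0.4, 0.1, 0.1]
gripper_width: 0.0855
t 5.05 tcp [ 0.649 -0.093  0.094] q [-0.221 -0.345  2.052  0.084  0.656  1.45 ] F [0.425 0.148 0.105] w 0.0854620200616589
x [-0.147 -0.989  0.001] y [ 0.697 -0.104 -0.71 ] z [ 0.702 -0.103  0.705]
[278.158 174.346]
[275.211 296.522]
```

View pics/w2.png

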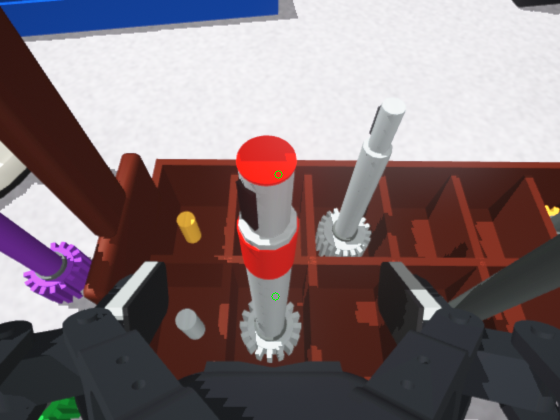

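The shaft is between the pads. Its top is at (267,160), so it sits about 2 mm to the left and 3 mm farther than predicted. I'll make a small correction and then close.

```bash
python3 -m creep '[{"offset":[0.003,0.002,-0.005],"twist":[0,0,0]},{"offset":[0,0,0],"twist":[0,0,0]}]' 1
python3 -m creep '[{"offset":[0,0,0],"twist":[0,0,0]},{"offset":[0,0,0],"twist":[0,0,0]},{"offset":[0,0,0],"twist":[0,0,0]},{"offset":[0,0,0],"twist":[0,0,0]},{"offset":[0,0,0],"twist":[0,0,0]},{"offset":[0,0,0],"twist":[0,0,0]},{"offset":[0,0,0],"twist":[0,0,0]},{"offset":[0,0,0],"twist":[0,0,0]},{"offset":[0,0,0],"twist":[0,0,0]},{"offset":[0,0,0],"twist":[0,0,0]}]' 0
```

```text
time: 5.35
tool_pos: [0.6513, -0.0911, 0.087]
orientation: [-0.791, -0.001, -1.718]
force: [0.3, 0.4, 0.3]
gripper_width: 0.0854
time: 6.6
tool_pos: [0.6516, -0.0914, 0.0877]
orientation: [-0.79, -0.001, -1.718]
force: [-0.7, -1.4, 1.4]
gripper_width: 0.0146
```

```bash
python3 -m creep '[{"offset":[0,0,0.005],"twist":[0,0,0]},{"offset":[0,0,0.01],"twist":[0,0,0]},{"offset":[0,0,0.012],"twist":[0,0,0]},{"offset":[0,0,0.012],"twist":[0,0,0]},{"offset":[0,0,0.012],"twist":[0,0,0]},{"offset":[0,0,0.012],"twist":[0,0,0]},{"offset":[0,0,0.012],"twist":[0,0,0]},{"offset":[0,0,0.012],"twist":[0,0,0]},{"offset":[0,0,0.008],"twist":[0,0,0]},{"offset":[0,0,0],"twist":[0,0,0]},{"offset":[0,0,0],"twist":[0,0,0]}]'
python3 - <<'E'
from h import *
rep()
a=camera("side")[100:310,200:400];save("s2.png",cv2.resize(a,None,fx=2.8,fy=2.8))
E
```

```text
time: 7.98
tool_pos: [0.6513, -0.0913, 0.1817]
orientation: [-0.792, -0.001, -1.718]
force: [-1.0, 0.1, -3.6]
gripper_width: 0.0141
t 7.975 tcp [ 0.651 -0.091  0.182] q [-0.215 -0.399  1.933  0.064  0.831  1.479] F [-0.965  0.144 -3.643] w 0.014081986095107952
x [-0.147 -0.989  0.001] y [ 0.695 -0.104 -0.712] z [ 0.704 -0.104  0.703]
```

View pics/s2.png

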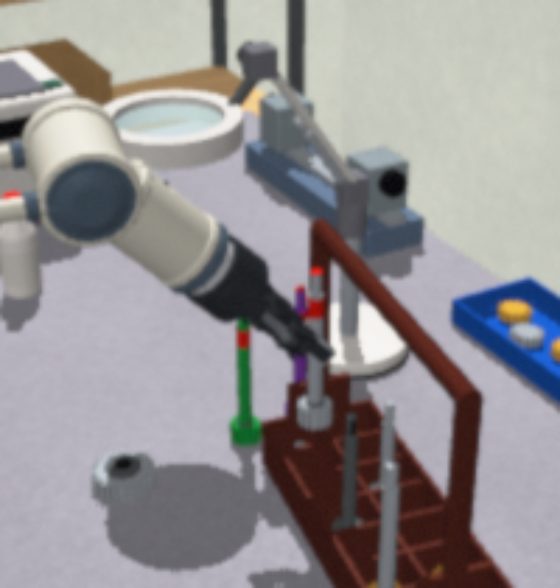

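The shaft is lifted clear of the box, with 3.6 N hanging on the tool. I'll retreat and raise it, then roll it.

```bash
python3 -m creep '[{"offset":[-0.01,0.0015,0.004],"twist":[0,0,0]},{"offset":[-0.02,0.003,0.005],"twist":[0,0,0]},{"offset":[-0.02,0.003,0.005],"twist":[0,0,0]},{"offset":[-0.02,0.003,0.005],"twist":[0,0,0]},{"offset":[-0.02,0.003,0.005],"twist":[0,0,0]},{"offset":[-0.02,0.003,0.005],"twist":[0,0,0]},{"offset":[-0.02,0.003,0.005],"twist":[0,0,0]},{"offset":[-0.01,0.0015,0.004],"twist":[0,0,0]},{"offset":[0,0,0],"twist":[0,0,0]}]'
python3 -m creep '[{"offset":[0,0,0],"twist":[-6.25,0.94,6.4]},{"offset":[0,0,0],"twist":[-6.25,0.94,6.4]},{"offset":[0,0,0],"twist":[-6.25,0.94,6.4]},{"offset":[0,0,0],"twist":[-6.25,0.94,6.4]},{"offset":[0,0,0],"twist":[-6.25,0.94,6.4]},{"offset":[0,0,0],"twist":[-6.25,0.94,6.4]},{"offset":[0,0,0],"twist":[-6.25,0.94,6.4]},{"offset":[0,0,0],"twist":[-6.25,0.94,6.4]},{"offset":[0,0,0],"twist":[-6.25,0.94,6.4]},{"offset":[0,0,0],"twist":[-6.25,0.94,6.4]},{"offset":[0,0,0],"twist":[-6.25,0.94,6.4]},{"offset":[0,0,0],"twist":[-6.25,0.94,6.4]},{"offset":[0,0,0],"twist":[-6.25,0.94,6.4]},{"offset":[0,0,0],"twist":[-6.25,0.94,6.4]},{"offset":[0,0,0],"twist":[-6.25,0.94,6.4]},{"offset":[0,0,0],"twist":[-6.25,0.94,6.4]},{"offset":[0,0,0],"twist":[-6.25,0.94,6.4]},{"offset":[0,0,0],"twist":[-6.25,0.94,6.4]},{"offset":[0,0,0],"twist":[-6.25,0.94,6.4]},{"offset":[0,0,0],"twist":[-6.25,0.94,6.4]}]'
python3 - <<'E'
from h import *
rep()
a=camera("side")[100:310,200:400];save("s3.png",cv2.resize(a,None,fx=2.8,fy=2.8))
E
```

```text
time: 9.15
tool_pos: [0.518, -0.0711, 0.2219]
orientation: [-0.794, -0.001, -1.718]
force: [0.7, 0.6, -2.8]
gripper_width: 0.0144
time: 11.65
tool_pos: [0.5194, -0.0713, 0.2214]
orientation: [-2.353, 0.005, 1.425]
force: [-0.5, -0.0, -3.4]
gripper_width: 0.0143
t 11.65 tcp [ 0.519 -0.071  0.221] q [-0.244 -0.856  2.146  0.074  1.072 -1.679] F [-0.499 -0.02  -3.368] w 0.01431186186903665
x [ 0.146  0.989 -0.005] y [ 0.697 -0.106 -0.709] z [-0.702  0.1   -0.705]
```

View pics/s3.png

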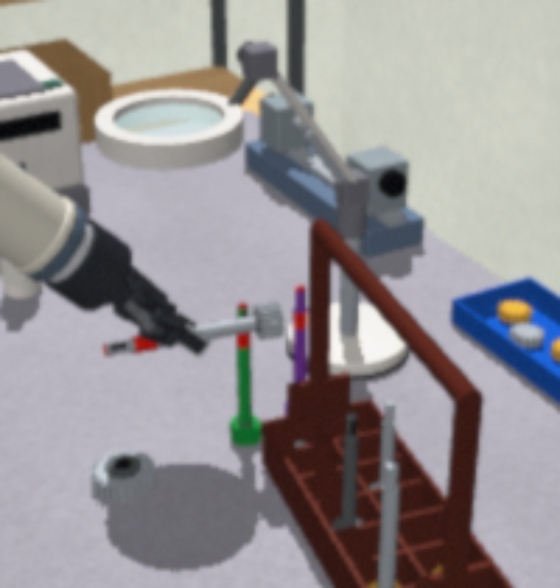

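The shaft is level with the pinion forward, and the red end is at crop (108,348). Next I swing it under the lens on a slightly outward arc with a yaw of about 23°.

```bash
python3 -m creep '[{"offset":[0.008,0.005,0],"twist":[0,0,0]},{"offset":[0.003,0.017,0],"twist":[0,0,1.8]},{"offset":[0.003,0.017,0],"twist":[0,0,1.8]},{"offset":[0.003,0.017,0],"twist":[0,0,1.8]},{"offset":[0,0.017,0],"twist":[0,0,1.8]},{"offset":[0,0.017,0],"twist":[0,0,1.8]},{"offset":[0,0.017,0],"twist":[0,0,1.8]},{"offset":[0,0.017,0],"twist":[0,0,1.8]},{"offset":[0,0.017,-0.001],"twist":[0,0,1.8]},{"offset":[0,0.017,-0.001],"twist":[0,0,1.8]},{"offset":[0,0.017,-0.001],"twist":[0,0,1.8]},{"offset":[0,0.017,-0.001],"twist":[0,0,1.8]},{"offset":[0,0.017,-0.001],"twist":[0,0,1.8]},{"offset":[0,0.017,-0.001],"twist":[0,0,1.8]},{"offset":[0,0,0],"twist":[0,0,0]},{"offset":[0,0,0],"twist":[0,0,0]}]'
python3 - <<'E'
from h import *
s,R=rep()
g=s["tool_pos"]-.017*R[:,1]; u=R[:,1]-R[:,2]; u/=np.linalg.norm(u); p=g+.083*u; print("grasp",g,"axis",u,"pinion model",p)
im=camera("side")
for r in spot_in("pinion","side")[:4]+spot_in("lens","side")[:1]: X=cw("side",r["centre"]);print(r["p"],X,px("side",X))
q=px("side",p); print("pinion px",q, "lens",px("side",np.array([.601,.173,.352])))
a=im[100:250,200:400].copy();a=cv2.resize(a,None,fx=4,fy=4,interpolation=2)
cv2.circle(a,tuple(int(v) for v in (q-[200,100])*4),6,(0,255,0),1);save("s4.png",a)
E
```

```text
time: 13.7
tool_pos: [0.5363, 0.1546, 0.2153]
orientation: [-2.353, 0.001, 1.829]
force: [1.1, -0.2, -3.4]
gripper_width: 0.0144
t 13.7 tcp [0.536 0.155 0.215] q [ 0.192 -0.736  2.093  0.055  1.004 -1.649] F [ 1.055 -0.153 -3.403] w 0.014377414331095802
x [-0.255  0.967 -0.001] y [ 0.682  0.179 -0.709] z [-0.686 -0.182 -0.705]
grasp [0.525 0.152 0.227] axis [ 0.967  0.255 -0.003] pinion model [0.605 0.173 0.227]
0.73 [0.696 0.041 0.126] [306.924 218.073]
0.61 [0.614 0.032 0.065] [286.098 242.142]
0.56 [0.562 0.156 0.233] [252.801 183.647]
0.55 [0.693 0.15  0.346] [289.237 143.602]
pinion px [262.792 180.468] lens [259.813 144.748]
```

View pics/s4.png

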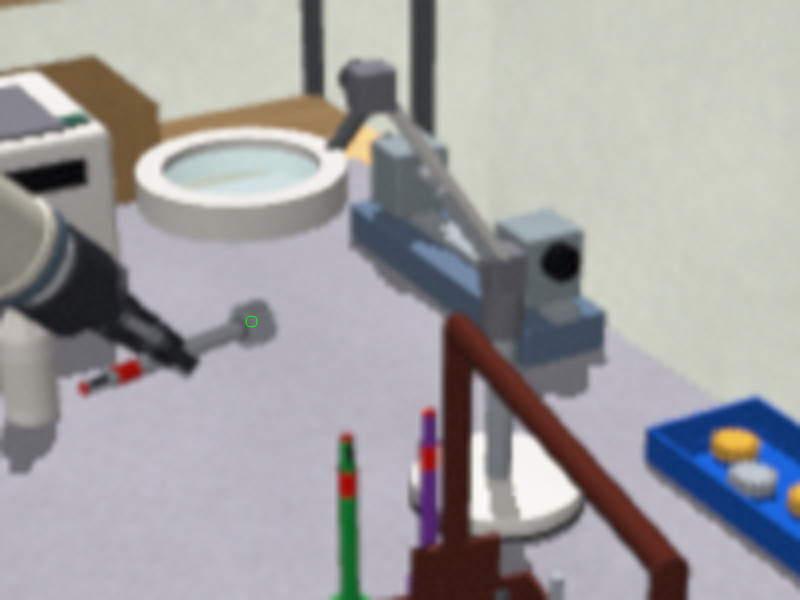

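```bash
python3 -m creep '[{"offset":[0,0,0],"twist":[0,0,0]},{"offset":[0,0,0],"twist":[0,0,0]},{"offset":[0,0,0],"twist":[0,0,0]},{"offset":[0,0,0],"twist":[0,0,0]}]'
python3 - <<'E'
from h import *
s=telemetry.state(); print(s["tool_pos"],abs(s["dq"]).max(),s["force"],s["gripper_width"])
u=np.array([.967,.255,-.003]); p=np.array([.605,.173,.227])
for z in(-.03,0,.03): # red end if shaft were tilted up/down about the pinion
    print(z,px("side",p-.168*u+[0,0,z]),"seen 220.7,197")
print(robot.finish_job())
E
```

```text
time: 14.35
tool_pos: [0.5363, 0.1547, 0.2153]
orientation: [-2.353, 0.001, 1.829]
force: [-0.0, -0.0, -3.3]
gripper_width: 0.0142
[0.536 0.155 0.215] 0.0027920867774295123 [-0.04  -0.041 -3.301] 0.014229498061363128
-0.03 [221.237 205.733] seen 220.7,197
0 [220.352 197.167] seen 220.7,197
0.03 [219.448 188.416] seen 220.7,197
the job is handed in; nothing more can be done
None
```

I drew the red-banded shaft up out of its compartment, turned it level and brought its pinion under the lens. I handed the job in at about 14.4 s with the arm still holding it there.

Last checks:
- **Position:** the pinion is at about (0.605, 0.173, 0.227), with the lens triangulated at (0.601, 0.173, 0.352). That puts it about 4 mm off centre and 12.5 cm below the glass. In the side picture the pinion was within about a pixel of where the arm pose puts it.
- **Level:** the red end was seen at pixel (220.7, 197) and predicted at (220.4, 197.2), so the shaft is level to about 1°.
- **Grip:** by calculation, the fingers hold the plain shaft about 83 mm from the pinion's centre. The arm was still, with a steady 3.3 N hanging on the tool.
- **Contact:** the force readings I took, at the end of each move, never showed a knock. I did not look again at the other shafts, the gear, the bottle or the spanner after the lift.

Three things disagreed:
- **Lens position:** the trained network put the lens 4–9 cm farther out in x than my triangulation. I discarded its answer because the ring in both camera pictures supports the triangulated point.
- **Gripper opening:** it reads 14.2 mm on a 16 mm journal.
- **Joint 2:** it came very close to its −0.86 limit twice (−0.854 and −0.856), but ended at −0.74.

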